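# Take the orange lid off its lift-off hinges and rack it

### The job

Open the parts box with the orange lid for good: swing the lid up to vertical on its hinge pins, lift it straight up off the pins, then stand it upright, hinge side down, in the middle of the slot of the aluminium lid rack and let go. Leave the blue lid where it is.

Things in the scene. Friction and masses are not known exactly. Their poses are not given: they have to be found in the camera images.
- orange_box: Fixed grey box under the orange lid, 68 (x) x 104 (y) x 58 mm; origin under its centre, x from handle side to hinge side. Two fixed 8 mm pins on one line along y at x = 52, z = 62 mm, held by brackets. The lid's forks (11 mm gap) straddle them: it turns freely, has no stop, and pulls off only along its own plane, 12 mm (upward when vertical); an 8 mm rib under its front stops this when shut.
- orange_lid: Loose orange lid, 104 x 78 x 8 mm, 0.2 kg, shut. Origin: mid hinge axis (on the pin line when shut); x from handle to hinge, y along hinge, z out of its top. Forks at y = +-30: 19 mm thick, end at x = 8. Handle: round 10 mm bar along y at x = -132, z = 0; 70 mm clear between its arms, 37 mm to the lid edge. Pinched from above across x, it turns in the fingers as the lid swings.
- rack: Fixed aluminium lid rack, origin under the centre of its 100 (x) x 94 (y) x 8 mm base. One slot along y, 36 mm wide in x, centred; floor z = 8, plates to z = 80, flared lips (mouth 60 mm) to z = 107 mm; ends open. A racked lid stands on its forks, its origin about 16 mm above the rack's, handle bar on top at about z = 148 mm; either face may look forward.
- blue_lid: Blue lid, same shape, frame and handle as the orange one, shut on a second grey box of the same shape. Bystander: must stay put.

How it is judged:
On the way, in this order (a step that is already met when the one before it is completed fails the run):
1. the orange lid is swung up to vertical (within 15 degrees) with its forks still on the pins (angle between orange_lid's own z axis and vertical between 1.31 and 1.83 rad and x of orange_lid in the frame of orange_box between 0.037 and 0.067 m and y of orange_lid in the frame of orange_box between -0.02 and 0.02 m and z of orange_lid in the frame of orange_box between 0.047 and 0.077 m), for 0.1 s.
2. the orange lid is lifted up off the pins, 25 mm or more, still upright (within 23 degrees) and over the pins (within 40 mm) (angle between orange_lid's own z axis and vertical between 1.17 and 1.97 rad and x of orange_lid in the frame of orange_box between 0.012 and 0.092 m and y of orange_lid in the frame of orange_box between -0.04 and 0.04 m and z of orange_lid in the frame of orange_box above 0.087 m), for 0.05 s.
At the end, for the whole second after the job is handed in: The orange lid stands at rest in the rack's slot, hinge side down on the slot floor (origin under 30 mm above the rack's underside), upright within 23 degrees, centred along the slot within 30 mm and across it within 15 mm; the blue lid is still shut on its box, moved less than 15 mm (x of orange_lid in the frame of rack between -0.015 and 0.015 m and y of orange_lid in the frame of rack between -0.03 and 0.03 m and z of orange_lid in the frame of rack below 0.03 m and angle between orange_lid's own z axis and vertical between 1.17 and 1.97 rad and linear speed of orange_lid below 0.02 m/s and distance of blue_lid from where it was at the start of the episode below 0.015 m and angle between blue_lid's own z axis and vertical below 0.1 rad); the robot touches nothing.
It fails at once if the blue lid is moved 15 mm or more or lifted open (distance of blue_lid from where it was at the start of the episode above 0.015 m or angle between blue_lid's own z axis and vertical above 0.15 rad).
It also fails if it takes over 45 s, if anything falls off the work surface, if the arm or the gripper's body presses on something with over 40 N, if the wrist force passes 120 N, or if a joint passes its speed limit or range.

### The arm

A 7-joint arm with a two-finger parallel gripper is mounted at the origin on a cart in front of the work surface, level with it; the furniture and walls round the work are solid. World frame = base frame: x ahead of the robot, y to its left, z up, the work surface at z = 0. Lengths are in m, angles in rad, forces in N, time in s.
With the tool pointing down it reaches from about 0.425 to 0.825 m from the base axis. Payload 3.6 kg.
Tool frame: the origin (TCP) lies on the centre line of the jaws, within the pads' length; the fingertips stand 8 mm ahead of it and the grasp point (between the pads) lies 11 mm behind it; z points along the fingers, y is the line along which they close (so a half turn about z gives the same grasp; the last joint's range is limited). The gripper opens to 93 mm and grips with 3 to 60 N. Pads are 15 mm wide; open, the fingers measure 128 mm over their backs; the gripper's body (75 mm by 188 mm) begins 65 mm behind the grasp point.
Start: joints at [-1.228, 0.615, -0.013, 1.423, 0.008, 1.103, -0.04], TCP at [0.235, 0.606, 0.227] pointing down, gripper open.
Joint ranges: [-3.12, 3.12], [-0.3, 2.06], [-1.34, 1.32], [0.26, 2.42], [-1.36, 4.5], [0.01, 1.98], [-2.84, 2.84]. Speed limits (rad/s): [2.79, 2.79, 3.14, 3.14, 3.14, 3.14, 3.14].

### API

Orientations are given as a unit quaternion [w, x, y, z].
In Python, from cell import env gives the robot as it stands. The module is installed in compiled form; this text tells all that it offers.
- The arm moves only by the shell command python3 -m pendant 'ROWS' [OPENING]. ROWS is JSON, a list of rows, each an object with "delta_pos": the shift along the tool's x, y, z in m, a list of three; "turn": the turn, a rotation vector about the tool's x, y, z in rad, a list of three. In form: [{"delta_pos": [dx, dy, dz], "turn": [ax, ay, az]}, ...]. A call has 1 to 5 rows; each row shifts and turns the commanded pose from where the row before left it, along the tool's axes as they then stand; what a row does not reach is not made up. A row lasts 1/8 s, in which the tool goes at most 62.5 mm and 10.7 degrees, less where a joint would pass 70% of its speed; a pose out of reach is approached as far as the arm can. A call with a gripper value outside its range is refused whole. OPENING is the finger opening in m, from 0 to 0.093, set as the call begins (- or left out, the last holds). The fingers move at their own pace and stop on an object; the grip force is fixed at half the most. Time passes only in rows, so rows that do not move let the fingers close. It gives the time, the measured TCP pose, the force, the opening and the grip force at its end, in the units of the state.
- env.read_state(): the state, without advancing time (a new reading comes with each control period).
- env.grab_frame(name): name is "scene" or "top"; returns the picture (420x560x3 uint8, red, green, blue); there is no depth.
- env.get_calibration(name): a dict with "fovy" (degrees; the focal length in pixels is half the picture's height over the tangent of half this angle, whatever the lens; pixels are square), "cx", "cy" (the principal point, pixels), "origin" and "attitude" of the camera in the world. Camera axes: x right, y up, looking along -z (the intrinsics and any distortion apply to the point x, -y, -z); pixel columns grow to the right and rows downward; lengths in m; the calibration is good to about 2 mm. A picture is of the moment at which its call begins. get_calibration takes no time and is no camera call.
- env.job_done(): hands the job in; it is judged then, once.
Trained networks look in the newest picture that a camera, given by its name, has taken for a name from the list of things; names that differ only in an ending like _2 or _b are one class to them, and where a whole thing is asked for, a point or a joint stands for the part that bears it (a point fixed in the world has none). Each returns a list of dicts, best first, with "confidence" (0 to 1); they miss things now and then, are a little off and sometimes report something else, mostly with a low value. They report only what shows in the picture. A call takes as long as a camera call.
- env.masks_of(camera, label): "region" (420x560 bool, what is visible of it).
- env.pinpoint(camera, label): "location" ([x, y, z] in m, in the coordinates of the camera as it stood for that picture, good to about 4 mm: a listed point, or the origin of a listed thing).
The state is a dict: "time_s": time; "joint_positions": joint angles; "joint_velocities": joint speeds; "tau": joint torques, N m; "ee_pos": TCP position; "eef_rot": TCP orientation; "contact_force": force on the tool from outside, world axes, zero at the start; "ft_torque": the same for the moment, N m; "width": finger opening in m; "gripper_force": force on a finger pad.
Only numpy, scipy, OpenCV 4.12 (cv2) and the standard library are available. Lean on these libraries where they do the work, as an engineer would, in place of code of your own. Each camera call takes 0.05 s, during which the arm holds its last target. There are 200 camera calls.

## Working session

There is one attempt and no reset: what is moved stays moved. The work goes in short steps, Python scripts to look and compute and a shell command to move; the robot and the scene stay as the last step left them, time stands still between calls to the robot, and variables do not carry over. Pictures are saved under pics/ and viewed, at most 10 in all, crops included, and the job is handed in when it is done.

```bash
mkdir -p pics
cat > h.py <<'E'
import numpy as np, cv2
from scipy.spatial.transform import Rotation as R
from cell import env
def rot(q):
    q=np.array(q,float)
    return R.from_matrix(q) if q.shape==(3,3) else R.from_quat(np.roll(q,-1))
def cam2w(cam,p):
    c=env.get_calibration(cam); return rot(c["attitude"]).apply(p)+np.array(c["origin"])
def w2px(cam,p):
    c=env.get_calibration(cam); q=rot(c["attitude"]).inv().apply(np.array(p)-np.array(c["origin"]))
    f=210/np.tan(np.radians(c["fovy"])/2); return np.array([c["cx"]-f*q[0]/q[2], c["cy"]+f*q[1]/q[2]])
def px2w(cam,u,v,z):
    c=env.get_calibration(cam); f=210/np.tan(np.radians(c["fovy"])/2)
    d=rot(c["attitude"]).apply([(u-c["cx"])/f,-(v-c["cy"])/f,-1]); o=np.array(c["origin"])
    return o+d*(z-o[2])/d[2]
def snap(cam,name=None):
    im=env.grab_frame(cam)
    if name: cv2.imwrite(f"pics/{name}.png",im[:,:,::-1])
    return im
E
python3 - <<'E'
from h import *
np.set_printoptions(precision=4,suppress=True)
ims=[]
for c in ["top","scene"]:
    print(c,env.get_calibration(c)); ims.append(snap(c,c+"0"))
    for l in ["orange_lid","orange_box","rack","blue_lid"]:
        for d in env.pinpoint(c,l)[:3]: 
            w=cam2w(c,d["location"]); print(c,l,round(d["confidence"],2),w,w2px(c,w))
s=env.read_state(); print({k:np.round(v,4) for k,v in s.items()})
E
```

```text
top {'fovy': 54.19929679981678, 'cx': 279.0860944720315, 'cy': 208.3409262038625, 'origin': array([ 0.4425, -0.1093,  0.9254]), 'attitude': array([-0.6992, -0.0358,  0.0283,  0.7135])}
top orange_lid 0.79 [ 0.5599 -0.1054  0.0597] [280.8258 190.2386]
top rack 0.57 [ 0.5109 -0.2845 -0.0006] [360.7994 213.6556]
top blue_lid 0.74 [0.5582 0.0786 0.0616] [194.3286 192.7252]
scene {'fovy': 52.79304823396338, 'cx': 282.20274365735474, 'cy': 214.97876281932474, 'origin': array([ 0.2325, -0.6747,  0.6443]), 'attitude': array([ 0.8887,  0.3942, -0.104 , -0.2097])}
scene orange_lid 0.97 [ 0.5595 -0.1065  0.0623] [292.5342 213.3373]
scene orange_lid 0.56 [0.5616 0.0818 0.0645] [255.8274 164.6412]
scene orange_box 0.66 [ 0.5051 -0.1058  0.0031] [268.764  241.4318]
scene rack 0.96 [ 0.5086 -0.2769 -0.0015] [310.2419 301.4551]
scene blue_lid 0.86 [0.5629 0.0806 0.0626] [256.5702 165.4478]
{'time_s': np.float64(0.5), 'joint_positions': array([-1.2275,  0.6149, -0.0126,  1.4234,  0.0081,  1.1034, -0.0404]), 'joint_velocities': array([ 0.0005,  0.0001,  0.0003, -0.0012,  0.003 ,  0.002 ,  0.0002]), 'tau': array([ -0.0006, -45.8394,   0.2088, -16.5864,  -0.061 ,   0.014 ,
         0.0001]), 'ee_pos': array([0.2349, 0.606 , 0.2266]), 'eef_rot': array([-0.    ,  0.1838,  0.983 , -0.    ]), 'contact_force': array([ 0.3763, -0.4233,  0.0093]), 'ft_torque': array([0.0411, 0.001 , 0.0206]), 'gripper_force': np.float64(0.0), 'width': np.float64(0.0931)}
```

View pics/top0.png

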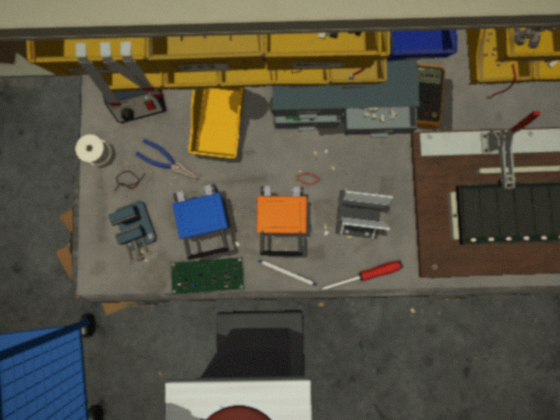

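View pics/scene0.png

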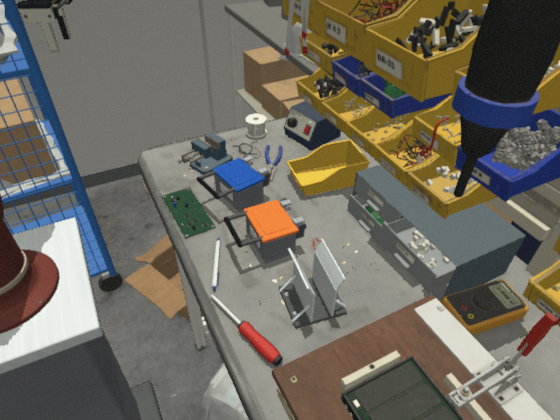

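The top view shows the orange lid with its hinge at the top (v≈190) and its bar near (283,253). The blue lid is to the left at (200,215). The rack's slot is at (364,213), running left to right with a slight tilt. In the scene view the two lids have the same layout, the rack is at (310,285), and a dark hanging object sits at upper right. Next I'll measure the yaws and bar position.

Run:
```python
from h import *
np.set_printoptions(precision=4,suppress=True)
im=cv2.imread("pics/top0.png"); hsv=cv2.cvtColor(im,cv2.COLOR_BGR2HSV)
snap("top")
m=env.masks_of("top","orange_lid"); print([ (round(d["confidence"],2),d["region"].sum()) for d in m])
o=cv2.inRange(hsv,(5,180,120),(16,255,255)); o[:, :240]=0;o[:,330:]=0;o[:170]=0;o[240:]=0
cs=max(cv2.findContours(o,0,1)[0],key=cv2.contourArea)
q=cv2.boxPoints(cv2.minAreaRect(cs)); P=np.array([px2w("top",u,v,.066) for u,v in q]); print(q,P,np.linalg.norm(np.diff(P,axis=0),axis=1),P.mean(0))
d=P[1]-P[0]; print("yaw mod90",np.degrees(np.arctan2(d[1],d[0]))%90)
r=env.masks_of("top","rack"); print([(round(d["confidence"],2),d["region"].sum()) for d in r])
out=cv2.resize(im[175:265,235:405],None,fx=4.5,fy=4.5,interpolation=cv2.INTER_CUBIC); cv2.imwrite("pics/crop0.png",out)
c=env.get_calibration("scene")
for z in [.2,.3,.4,.5]: print(z,px2w("scene",465,190,z))
print("pred bar px",w2px("top",[.428,-.106,.062]),"tcp in scene",w2px("scene",[.235,.606,.227]))
```

```text
[(0.7, np.int64(2313))]
[[257. 196.]
 [306. 196.]
 [306. 233.]
 [257. 233.]] [[ 0.5478 -0.0549  0.066 ]
 [ 0.5456 -0.1582  0.066 ]
 [ 0.4678 -0.1562  0.066 ]
 [ 0.4699 -0.0537  0.066 ]] [0.1033 0.0779 0.1025] [ 0.5078 -0.1057  0.066 ]
yaw mod90 88.78620907350978
[(0.63, np.int64(2072))]
0.2 [ 0.7758 -0.3163  0.2   ]
0.3 [ 0.6535 -0.3969  0.3   ]
0.4 [ 0.5312 -0.4776  0.4   ]
0.5 [ 0.4089 -0.5583  0.5   ]
pred bar px [282.3959 252.5917] tcp in scene [60.1699 41.3399]
```

View pics/crop0.png

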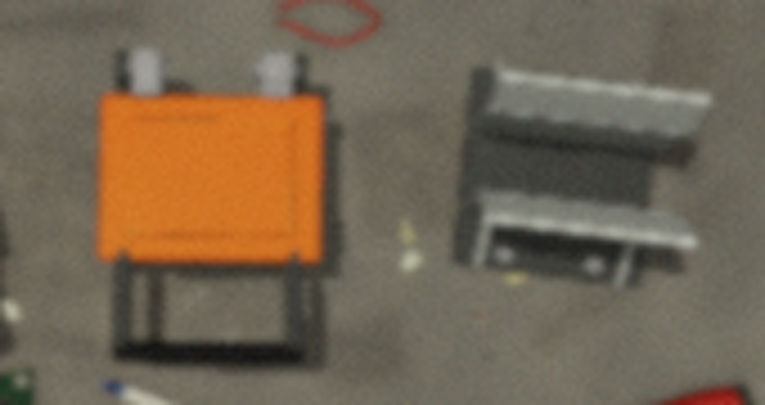

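The crop confirms the lid at about -1° yaw. Its bar runs from about (261,253) to (302,253) in full-picture pixels, and the rack lips are tilted by about 8°. I'll compute the rack pose from the lip edges.

Run:
```python
from h import *
np.set_printoptions(precision=4,suppress=True)
g=lambda x,y:px2w("top",x/4.5+235,y/4.5+175,.107)
a,b,c,d=g(500,68),g(712,97),g(483,217),g(697,246)
print(a,b,c,d); 
for p,q in((a,b),(c,d)): e=p-q; print("yaw",np.degrees(np.arctan2(-e[0],e[1])),np.linalg.norm(e))
print("mid",(a+b+c+d)/4, "mouth",np.linalg.norm((a+b)/2-(c+d)/2))
# bar ends at z=.062
for x,y in((115,352),(303,352)): print(px2w("top",x/4.5+235,y/4.5+175,.062))
```

```text
[ 0.5509 -0.2366  0.107 ] [ 0.5359 -0.3302  0.107 ] [ 0.4846 -0.2268  0.107 ] [ 0.4699 -0.3206  0.107 ]
yaw -9.103816937454905 0.09483911256702755
yaw -8.920262192035342 0.09503030571869717
mid [ 0.5103 -0.2785  0.107 ] mouth 0.06688789070999827
[ 0.4276 -0.0603  0.062 ]
[ 0.4259 -0.1476  0.062 ]
```

```bash
R='{}'; python3 -m pendant '[{"delta_pos":[-0.058,-0.01,0],"turn":[0,0,0.09]},{"delta_pos":[-0.058,-0.01,0],"turn":[0,0,0.09]},{"delta_pos":[-0.058,-0.01,0],"turn":[0,0,0.09]},{"delta_pos":[-0.058,-0.01,0],"turn":[0,0,0.09]},{"delta_pos":[-0.058,-0.01,0],"turn":[0,0,0.09]}]' 0.036; python3 -m pendant '[{"delta_pos":[-0.058,-0.01,0],"turn":[0,0,0.09]},{"delta_pos":[-0.058,-0.01,0],"turn":[0,0,0.09]},{"delta_pos":[-0.058,-0.01,0],"turn":[0,0,0.09]},{"delta_pos":[-0.058,-0.01,0],"turn":[0,0,0.09]},{"delta_pos":[-0.05,-0.01,0],"turn":[0,0,0.09]}]'
```

```text
time_s: 1.27
ee_pos: [0.4558, 0.4121, 0.2268]
eef_rot: [0.0, 0.4, 0.917, 0.0]
contact_force: [-0.0, 0.9, 0.1]
width: 0.0474
gripper_force: 0.0
time_s: 1.9
ee_pos: [0.5659, 0.1494, 0.2269]
eef_rot: [0.001, 0.595, 0.804, 0.0]
contact_force: [0.2, -0.0, 0.1]
width: 0.0359
gripper_force: 0.0
```

```bash
python3 -m pendant '[{"delta_pos":[-0.04,-0.0415,0],"turn":[0,0,0]},{"delta_pos":[-0.04,-0.0415,0],"turn":[0,0,0]},{"delta_pos":[-0.04,-0.0415,0],"turn":[0,0,0]},{"delta_pos":[-0.04,-0.0415,0],"turn":[0,0,0]},{"delta_pos":[-0.04,-0.0415,0],"turn":[0,0,0.16]}]'; python3 -m pendant '[{"delta_pos":[0,0,0.04],"turn":[0,0,0.161]},{"delta_pos":[0,0,0.04],"turn":[0,0,0]},{"delta_pos":[0,0,0],"turn":[0,0,0]}]'
python3 - <<'E'
from h import *
snap("scene","s1"); im=cv2.imread("pics/s1.png")
cv2.imwrite("pics/s1c.png",cv2.resize(im[130:330,180:380],None,fx=3,fy=3,interpolation=cv2.INTER_CUBIC))
p=env.read_state()["ee_pos"]; print(w2px("scene",p),w2px("scene",[.427,-.104,.062]))
E
```

```text
time_s: 2.52
ee_pos: [0.4253, -0.1021, 0.2271]
eef_rot: [0.001, 0.657, 0.754, 0.001]
contact_force: [1.1, -0.5, 0.8]
width: 0.0359
gripper_force: 0.0
time_s: 2.9
ee_pos: [0.4243, -0.1001, 0.1451]
eef_rot: [-0.002, 0.714, 0.7, -0.002]
contact_force: [1.1, -0.4, -0.0]
width: 0.0359
gripper_force: 0.0
[228.47227208 198.15407114] [232.51482366 232.18150281]
```

View pics/s1c.png

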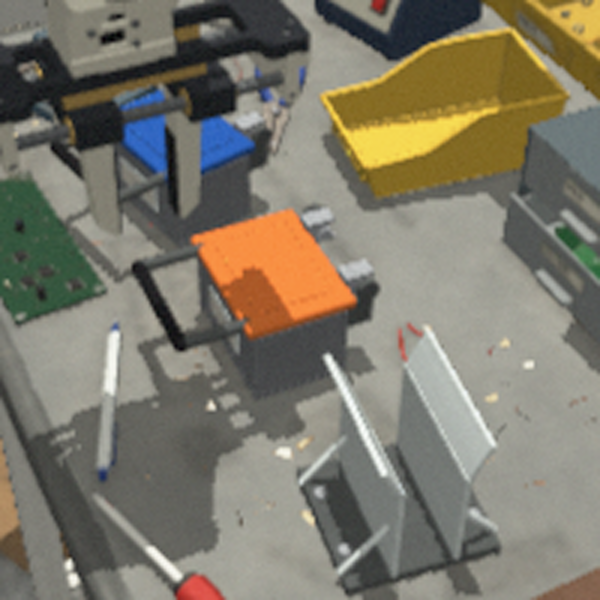

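The fingers straddle the bar line: TCP at about crop (145,204), bar mid at crop (158,306), which matches the measured position. Descending and gripping.

```bash
python3 -m pendant '[{"delta_pos":[-0.004,0.003,0.035],"turn":[0,0,0]},{"delta_pos":[0,0,0.035],"turn":[0,0,0]},{"delta_pos":[0,0,0.024],"turn":[0,0,0]},{"delta_pos":[0,0,0],"turn":[0,0,0]}]'; python3 -m pendant '[{"delta_pos":[0,0,0],"turn":[0,0,0]},{"delta_pos":[0,0,0],"turn":[0,0,0]},{"delta_pos":[0,0,0],"turn":[0,0,0]},{"delta_pos":[0,0,0],"turn":[0,0,0]}]' 0
```

```text
time_s: 3.45
ee_pos: [0.4297, -0.1045, 0.053]
eef_rot: [-0.0, 0.714, 0.7, 0.0]
contact_force: [0.3, -0.2, 0.0]
width: 0.036
gripper_force: 0.0
time_s: 3.95
ee_pos: [0.4286, -0.1046, 0.0531]
eef_rot: [-0.0, 0.714, 0.7, -0.0]
contact_force: [-2.0, -0.5, 1.7]
width: 0.0087
gripper_force: 30.0
```

```bash
python3 -m pendant '[{"delta_pos":[0,0.0016,-0.0206],"turn":[0,0,0]},{"delta_pos":[0,0.0049,-0.0202],"turn":[0,0,0]},{"delta_pos":[0,0.0079,-0.0191],"turn":[0,0,0]},{"delta_pos":[0,0.0108,-0.0177],"turn":[0,0,0]},{"delta_pos":[0,0.0135,-0.0157],"turn":[0,0,0]}]';  python3 -m pendant '[{"delta_pos":[0,0,0],"turn":[0,0,0]}]'
python3 - <<'E'
from h import *
snap("scene","s2"); im=cv2.imread("pics/s2.png")
cv2.imwrite("pics/s2c.png",cv2.resize(im[130:330,180:380],None,fx=3,fy=3,interpolation=cv2.INTER_CUBIC))
E
```

```text
time_s: 4.58
ee_pos: [0.4639, -0.1042, 0.1456]
eef_rot: [-0.004, 0.714, 0.7, -0.002]
contact_force: [-4.8, -0.4, -0.6]
width: 0.0089
gripper_force: 30.0
time_s: 4.7
ee_pos: [0.4645, -0.104, 0.1462]
eef_rot: [-0.004, 0.714, 0.7, -0.002]
contact_force: [-5.7, 2.4, 3.7]
width: 0.0091
gripper_force: 30.0
```

View pics/s2c.png

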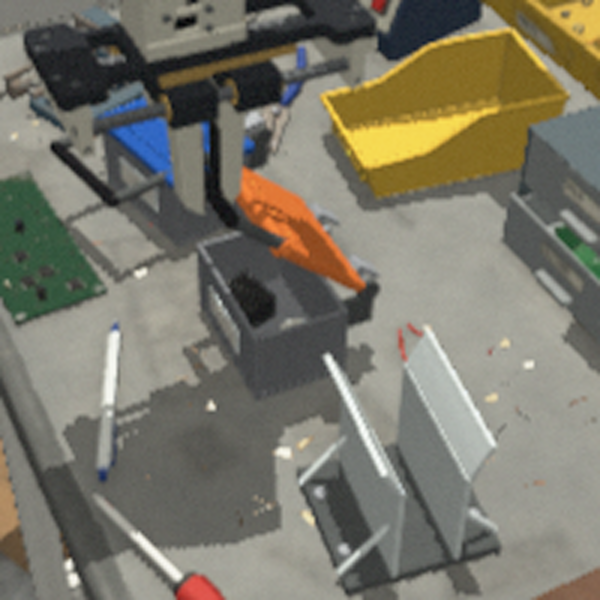

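The lid is at about 45°, still pinned (hinge near crop (365,280)) and gripped. Continuing the swing.

```bash
python3 -m pendant '[{"delta_pos":[0,0.0157,-0.0135],"turn":[0,0,0]},{"delta_pos":[0,0.0177,-0.0108],"turn":[0,0,0]},{"delta_pos":[0,0.0191,-0.0079],"turn":[0,0,0]},{"delta_pos":[0,0.0202,-0.0049],"turn":[0,0,0]},{"delta_pos":[0,0.0206,-0.0016],"turn":[0,0,0]}]';  python3 -m pendant '[{"delta_pos":[0,0,0],"turn":[0,0,0]},{"delta_pos":[0,0,0],"turn":[0,0,0]},{"delta_pos":[0,0,0],"turn":[0,0,0]}]'
python3 - <<'E'
from h import *
np.set_printoptions(precision=4,suppress=True)
for c in ("scene","top"):
    snap(c,c+"3")
    for d in env.pinpoint(c,"orange_lid")[:2]: print(c,d["confidence"],cam2w(c,d["location"]))
im=cv2.imread("pics/scene3.png")
cv2.imwrite("pics/s3c.png",cv2.resize(im[110:310,180:380],None,fx=3,fy=3,interpolation=cv2.INTER_CUBIC))
E
```

```text
time_s: 5.38
ee_pos: [0.5608, -0.107, 0.1855]
eef_rot: [-0.001, 0.714, 0.7, -0.0]
contact_force: [-1.4, 0.0, 2.0]
width: 0.0088
gripper_force: 30.0
time_s: 5.75
ee_pos: [0.561, -0.1072, 0.1854]
eef_rot: [0.001, 0.714, 0.7, 0.001]
contact_force: [0.2, -0.2, 5.2]
width: 0.0087
gripper_force: 30.0
scene 0.56 [ 0.5569 -0.107   0.0621]
```

View pics/s3c.png

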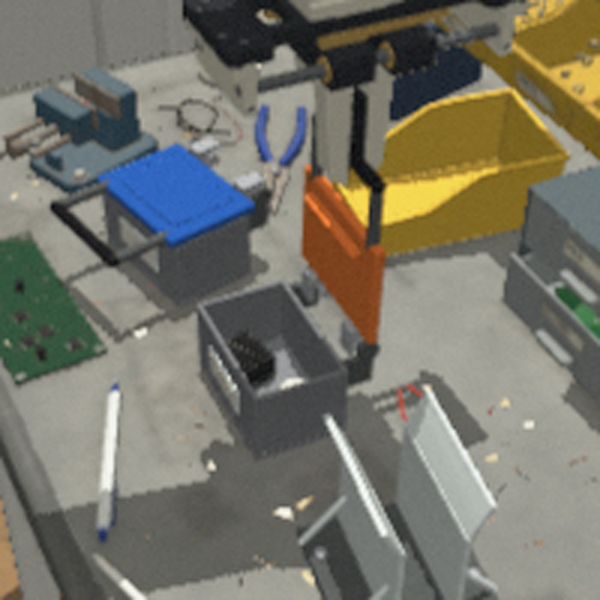

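The lid is vertical on its pins (forks at crop (310,290) and (350,335)). Lifting.

```bash
python3 -m pendant '[{"delta_pos":[0,0,-0.008],"turn":[0,0,0]},{"delta_pos":[0,0,-0.01],"turn":[0,0,0]},{"delta_pos":[0,0,-0.012],"turn":[0,0,0]},{"delta_pos":[0,0,-0.015],"turn":[0,0,0]},{"delta_pos":[0,0,0],"turn":[0,0,0]}]';  python3 -m pendant '[{"delta_pos":[0,0,-0.02],"turn":[0,0,0]},{"delta_pos":[0,0,-0.025],"turn":[0,0,0]},{"delta_pos":[0,0,0],"turn":[0,0,0]}]'
python3 - <<'E'
from h import *
np.set_printoptions(precision=4,suppress=True)
snap("scene","scene4")
for d in env.pinpoint("scene","orange_lid")[:2]: print(d["confidence"],cam2w("scene",d["location"]))
im=cv2.imread("pics/scene4.png")
cv2.imwrite("pics/s4c.png",cv2.resize(im[110:310,180:380],None,fx=3,fy=3,interpolation=cv2.INTER_CUBIC))
E
```

```text
time_s: 6.58
ee_pos: [0.562, -0.1076, 0.2314]
eef_rot: [0.002, 0.714, 0.7, 0.001]
contact_force: [0.4, 1.0, -1.8]
width: 0.0088
gripper_force: 30.0
time_s: 6.95
ee_pos: [0.562, -0.1077, 0.2761]
eef_rot: [0.002, 0.714, 0.7, 0.001]
contact_force: [0.7, -0.0, -2.0]
width: 0.0095
gripper_force: 30.0
0.93 [ 0.5615 -0.1061  0.1547]
0.75 [ 0.5081 -0.1047  0.0019]
```

View pics/s4c.png

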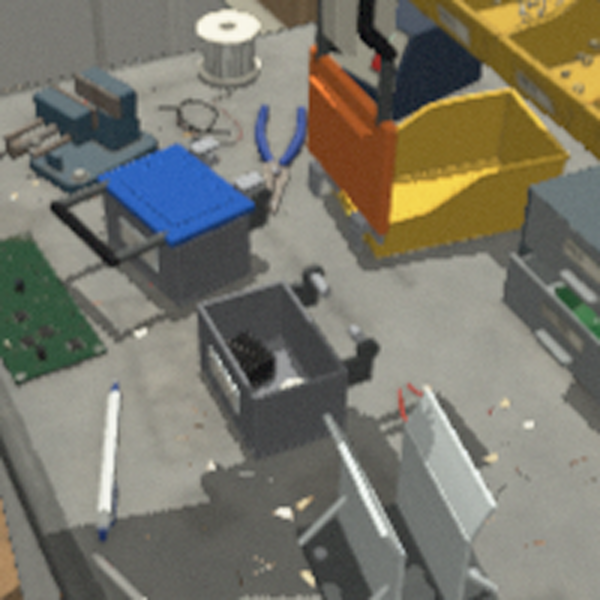

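The lid hangs clear of the pins and still upright (origin z≈0.155). Moving over the rack.

```bash
python3 -m pendant '[{"delta_pos":[-0.02,-0.006,0],"turn":[0,0,0]},{"delta_pos":[-0.044,-0.012,0],"turn":[0,0,0]},{"delta_pos":[-0.044,-0.012,0],"turn":[0,0,0]},{"delta_pos":[-0.044,-0.012,0],"turn":[0,0,0]},{"delta_pos":[-0.02,-0.006,0],"turn":[0,0,0.07]}]';  python3 -m pendant '[{"delta_pos":[0,0,0],"turn":[0,0,0.066]},{"delta_pos":[0,0,0],"turn":[0,0,0]},{"delta_pos":[0,0,0],"turn":[0,0,0]}]'
python3 - <<'E'
from h import *
np.set_printoptions(precision=4,suppress=True)
snap("scene","scene5")
for d in env.pinpoint("scene","orange_lid")[:1]: print(d["confidence"],cam2w("scene",d["location"]))
for d in env.pinpoint("scene","rack")[:1]: print(d["confidence"],cam2w("scene",d["location"]))
im=cv2.imread("pics/scene5.png")
cv2.imwrite("pics/s5c.png",cv2.resize(im[150:350,220:420],None,fx=3,fy=3,interpolation=cv2.INTER_CUBIC))
E
```

```text
time_s: 7.68
ee_pos: [0.5064, -0.2829, 0.2741]
eef_rot: [-0.0, 0.742, 0.671, -0.002]
contact_force: [-0.2, 0.6, -1.3]
width: 0.009
gripper_force: 30.0
time_s: 8.05
ee_pos: [0.5099, -0.2772, 0.2743]
eef_rot: [-0.001, 0.759, 0.651, 0.0]
contact_force: [-0.0, 0.5, -2.6]
width: 0.0091
gripper_force: 30.0
0.76 [ 0.5109 -0.276   0.1501]
0.88 [ 0.51   -0.2785 -0.0014]
```

View pics/s5c.png

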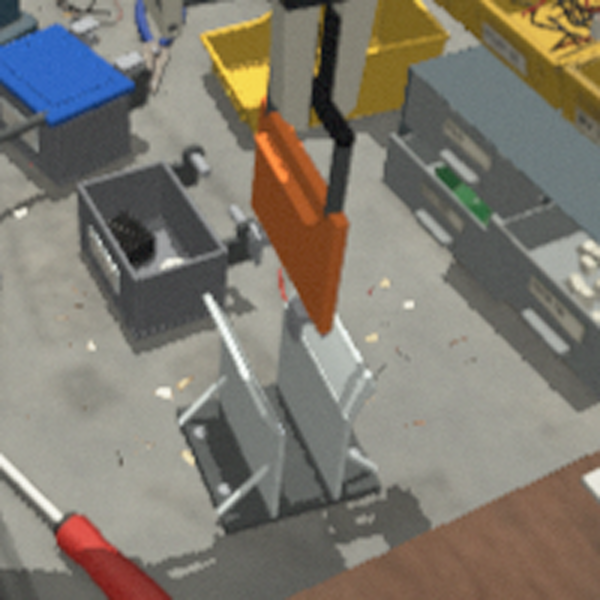

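The lid hangs aligned above the slot; the networks put lid and rack within 3 mm. Lowering.

```bash
python3 -m pendant '[{"delta_pos":[0,0,0.02],"turn":[0,0,0]},{"delta_pos":[0,0,0.02],"turn":[0,0,0]},{"delta_pos":[0,0,0.02],"turn":[0,0,0]},{"delta_pos":[0,0,0.02],"turn":[0,0,0]},{"delta_pos":[0,0,0.02],"turn":[0,0,0]}]';  python3 -m pendant '[{"delta_pos":[0,0,0.015],"turn":[0,0,0]},{"delta_pos":[0,0,0.01],"turn":[0,0,0]},{"delta_pos":[0,0,0],"turn":[0,0,0]}]'; python3 -m pendant '[{"delta_pos":[0,0,0.005],"turn":[0,0,0]},{"delta_pos":[0,0,0.005],"turn":[0,0,0]},{"delta_pos":[0,0,0],"turn":[0,0,0]}]'
```

```text
time_s: 8.82
ee_pos: [0.5099, -0.2779, 0.1742]
eef_rot: [0.0, 0.76, 0.65, 0.0]
contact_force: [-0.9, -0.3, -3.1]
width: 0.0088
gripper_force: 30.0
time_s: 9.2
ee_pos: [0.5094, -0.278, 0.1491]
eef_rot: [-0.001, 0.76, 0.65, -0.0]
contact_force: [-0.1, -0.5, -2.2]
width: 0.0091
gripper_force: 30.0
time_s: 9.57
ee_pos: [0.5108, -0.2787, 0.1411]
eef_rot: [0.001, 0.76, 0.65, 0.001]
contact_force: [-0.5, 0.4, 4.3]
width: 0.0089
gripper_force: 30.0
```

```bash
python3 -m pendant '[{"delta_pos":[0,0,0],"turn":[0,0,0]},{"delta_pos":[0,0,0],"turn":[0,0,0]},{"delta_pos":[0,0,0],"turn":[0,0,0]},{"delta_pos":[0,0,0],"turn":[0,0,0]},{"delta_pos":[0,0,0],"turn":[0,0,0]}]' 0.085; python3 -m pendant '[{"delta_pos":[0,0,-0.015],"turn":[0,0,0]},{"delta_pos":[0,0,-0.03],"turn":[0,0,0]},{"delta_pos":[0,0,-0.04],"turn":[0,0,0]},{"delta_pos":[0,0,-0.03],"turn":[0,0,0]},{"delta_pos":[0,0,0],"turn":[0,0,0]}]'
python3 - <<'E'
from h import *
np.set_printoptions(precision=4,suppress=True)
snap("scene","scene6")
for l in ("orange_lid","blue_lid"):
  for d in env.pinpoint("scene",l)[:2]: print(l,d["confidence"],cam2w("scene",d["location"]))
im=cv2.imread("pics/scene6.png")
cv2.imwrite("pics/s6c.png",cv2.resize(im[150:350,220:420],None,fx=3,fy=3,interpolation=cv2.INTER_CUBIC))
E
```

```text
time_s: 10.2
ee_pos: [0.5095, -0.2782, 0.1396]
eef_rot: [-0.0, 0.76, 0.65, -0.0]
contact_force: [0.3, -0.5, -0.4]
width: 0.0546
gripper_force: 0.0
time_s: 10.82
ee_pos: [0.5108, -0.2795, 0.2583]
eef_rot: [0.003, 0.76, 0.65, 0.001]
contact_force: [-1.7, 0.7, -1.1]
width: 0.0849
gripper_force: 0.0
orange_lid 0.71 [ 0.5086 -0.2791  0.0182]
blue_lid 0.69 [0.564  0.08   0.0622]
```

View pics/s6c.png

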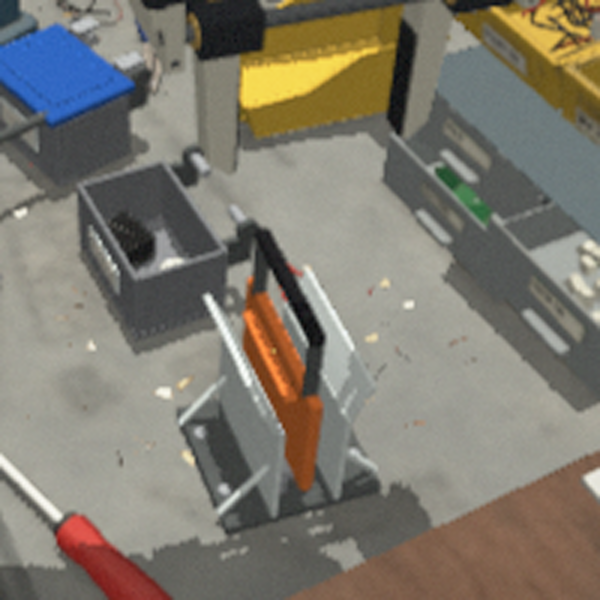

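The lid stands upright in the slot (bar at crop (290,285)), the gripper is clear above it, and the blue lid is unmoved.

```bash
python3 -m pendant '[{"delta_pos":[0,0,0],"turn":[0,0,0]},{"delta_pos":[0,0,0],"turn":[0,0,0]}]' | head -1; python3 -c "
from cell import env
print(env.job_done())"
```

```text
time_s: 11.22
the job is handed in; nothing more can be done
None
```

The orange lid is standing upright, hinge side down, in the middle of the rack slot and released; the blue lid did not move, and I handed the job in at about 11 s (no verdict was returned).

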